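Return the refilled spices to the station rack in order

ROBOT

A 7-joint arm with a two-finger parallel gripper is mounted at the origin on a cart in front of the work surface, level with it; the furniture and walls round the work are solid. World frame = base frame: x ahead of the robot, y to its left, z up, the work surface at z = 0. Lengths are in m, angles in rad, forces in N, time in s.
With the tool pointing down it reaches from about 0.425 to 0.925 m from the base axis. Payload 6.8 kg.
Tool frame: the origin (TCP) lies on the centre line of the jaws, within the pads' length; the fingertips stand 11 mm ahead of it and the grasp point (between the pads) lies 8 mm behind it; z points along the fingers, y is the direction in which the jaws open and shut (so a half turn about z gives the same grasp; the last joint's range is limited). The gripper opens to 85 mm and grips with 20 to 120 N. Pads are 22 mm wide; open, the fingers measure 114 mm over their backs; the gripper's body (76 mm by 85 mm) begins 54 mm behind the grasp point. The pads swing forward as they close: fully open they stand 13 mm farther back than shut.
Start: joints at [1.206, 0.477, 0.022, 1.555, -0.011, 1.109, -0.083], TCP at [0.171, -0.653, 0.219] pointing down, gripper open.
Joint ranges: [-2.96, 2.96], [-0.34, 2.1], [-1.41, 1.46], [0.24, 2.44], [-1.37, 4.51], [0.17, 1.92], [-2.96, 2.96]. Speed limits (rad/s): [2.39, 2.39, 3.14, 3.14, 3.14, 3.14, 3.14].

INTERFACE

Orientations are given as a rotation vector (axis times angle).
In Python, from bench import r gives the robot as it stands.
- The arm moves only by the tool send_rows, never from a script. Its argument "deltas" is a list of rows, each a list of 7 numbers: the opening, from 0 (shut) to 1 (fully open), then the shift along the tool's x, y, z as a fraction of full scale, then the turn, a rotation vector about the tool's x, y, z as a fraction of full scale. In form: [[hand, x, y, z, ax, ay, az], ...]. A call has 1 to 20 rows; each row is the pose to reach, as a shift and turn from the pose commanded when the call began, along the tool's axes at that moment, turning the shorter way round; what a row does not reach only later rows make up. Full scale, the value 1, is 150 mm for a shift and 180 degrees for a turn. A row lasts 1/12 s, in which the tool goes at most 41.7 mm and 7.16 degrees, less where a joint would pass 70% of its speed; a pose out of reach is approached as far as the arm can. A call with a number of a shift or a turn outside -1 to 1 is refused whole. A call with a gripper value outside its range is refused whole. The fingers move at their own pace and stop on an object; "squeeze" is the grip in N (left out, the last holds). Time passes only in rows, so rows that repeat a pose let the fingers close. It gives the time, the measured TCP pose, the force and the opening at its end, in the units of the state.
- r.get_obs(): the state, without advancing time (a new reading comes with each control period).
- r.grab_frame(name): name is "scene" or "top" or "wrist"; returns a dict with "pixels" (480x640x3 uint8, red, green, blue), "camera_matrix" (3x3 intrinsics, pixels), "rvec" (rotation vector, rad) and "tvec" (3), from world to camera coordinates, as OpenCV has them. Camera axes: x right, y down, z forward; pixel columns grow to the right and rows downward; lengths in m; the calibration is good to about 2 mm. A picture is of the moment at which its call begins. There is no depth.
- r.hand_in(): hands the job in, once; it reports no verdict.
The state is a dict: "clock": time; "joints": joint angles; "qvel": joint speeds; "tau": joint torques, N m; "tcp_pos": TCP position; "orientation": TCP orientation; "contact_force": force on the tool from outside, world axes, zero at the start; "moment": the same for the moment, N m; "grip_width": finger opening in m.
Only numpy, scipy, OpenCV 4.12 (cv2) and the standard library are available. Lean on these libraries where they do the work, as an engineer would, in place of code of your own. Each camera call takes 0.05 s, during which the arm holds its last target. There are 200 camera calls.

TASK

The spice jars and the mill are refilled: move all four from the wire filling rack into the four pockets of the empty sheet-metal station rack, one to a pocket, in the same left-to-right order (seen from the robot) in which they stand now, closing up the gap left by the measuring cup. Keep them upright and stand each fully down in its pocket; the small steel measuring cup stays in its pocket in the filling rack.

Things in the scene. Friction and masses are not known exactly. Their poses are not given: they have to be found in the camera images.
- filling_rack: Fixed chrome wire rack, 83 mm deep (x), 365 long (y), its frame 38 mm high. Five 63 mm square pockets open at the top, pitch 72 mm along the rack's y axis, at y = +144, +72, 0, -72, -144 mm, x = 0; pocket floor 8 mm above the origin. Origin: centre of the underside; x away from the robot, y left, z up; yaw within 0.1 rad of the world's. Stands left or right of the station rack.
- station_rack: Fixed sheet-metal rack, empty at first, 84 mm deep (x), 300 long (y), top plate 38 mm and end cheeks 54 mm high. Four 63 mm square pockets open at the top, pitch 72 mm along the rack's y axis, at y = +108, +36, -36, -108 mm, x = 0; pocket floor 8 mm above the origin. Origin: centre of the underside; x away from the robot, y left, z up; yaw within 0.2 rad of the world's.
- jar_black_center (a point): Round spice jar with a black cap and a green label, 40 mm diameter, 105 mm tall, 0.11 kg. Point at its centre, half-way up (52.5 mm above its foot); z up along its axis. The upper 60 mm stand free above the rack's frame for gripping from front and back.
- jar_red_center (a point): Spice jar with a round red cap and a dark label, 44 mm diameter, 105 mm tall, 0.11 kg. Point at its centre, half-way up (52.5 mm above its foot); z up.
- jar_square_center (a point): Spice jar of square section with a red cap and a pale and green label, 47 mm across the flats, 97 mm tall, about 0.11 kg. Point at its centre, half-way up (48.5 mm above its foot); x and y across its flats, within 0.1 rad of the filling rack's axes; z up.
- mill_center (a point): Grey and clear table mill, 44 mm wide up to 74 mm above its foot, then a domed top 34 mm wide, 90 mm tall, 0.1 kg. Point at its centre, half-way up (45 mm above its foot); z up.
- measure_center (a point): Small open steel measuring cup, 46 mm rim diameter, 58 mm tall; stands in one of the filling rack's five pockets and stays there. Point at its centre, 29 mm above its foot; z up.
There are look-alikes about, which are no part of the job. What is shaped like the part that bears jar_black_center but turquoise is not meant. What is shaped like the part that bears jar_square_center but yellow is not meant.

How it is judged:
By the outcome, as a careful person would: the job done as asked, in the order asked, and still so for the second after the job is handed in, with the robot touching nothing.
It also fails if it takes over 112 s, if anything falls off the work surface, if the arm or the gripper's body presses on something with over 40 N, if the wrist force passes 120 N, or if a joint passes its speed limit or range.

## Working session

There is one attempt and no reset: what is moved stays moved. The work goes in short steps, Python scripts to look and compute and a tool call to move; the robot and the scene stay as the last step left them, time stands still between calls to the robot, and variables do not carry over. Pictures are saved under pics/ and viewed, about 12 in all and at most 16, crops included, and the job is handed in when it is done.

Besides the shell and the picture viewer there is one more tool, called after "Call:" as name([rows], argument=value, ...), one row to a line, values as JSON. send_rows: Moves the arm, as the interface text tells. Shift numbers are shares of 150 mm and turn numbers shares of 180 degrees, none past 1 either way. Its arguments: {"type":"object","properties":{"deltas":{"type":"array","items":{"type":"array","items":{"type":"number"}}},"squeeze":{"type":"number"}},"required":["deltas"]}

```bash
ls; mkdir -p pics
cat > h.py <<'E'
import numpy as np, cv2, pickle
from scipy.spatial.transform import Rotation as R
from bench import r
def grab(n,f):
    d=r.grab_frame(n); cv2.imwrite(f'pics/{f}.png',cv2.cvtColor(d['pixels'],cv2.COLOR_RGB2BGR)); pickle.dump(d,open(f'pics/{f}.pkl','wb')); return d
def load(f): return pickle.load(open(f'pics/{f}.pkl','rb'))
def ray(d,u,v,z):
    Rm=cv2.Rodrigues(np.array(d['rvec'],float))[0]; t=np.array(d['tvec'],float).ravel()
    k=Rm.T@np.linalg.inv(d['camera_matrix'])@np.array([u,v,1.]); c=-Rm.T@t
    return c+k*(z-c[2])/k[2]
def proj(d,P): return cv2.projectPoints(np.array(P,float).reshape(-1,3),np.array(d['rvec'],float),np.array(d['tvec'],float),d['camera_matrix'],None)[0].reshape(-1,2)
def crop(f,x0,y0,x1,y1,s,o):
    im=cv2.imread(f'pics/{f}.png')[y0:y1,x0:x1]; cv2.imwrite(f'pics/{o}.png',cv2.resize(im,None,fx=s,fy=s,interpolation=cv2.INTER_CUBIC))
E
python3 - <<'E'
from h import *
o=r.get_obs(); print({k:np.round(v,3) for k,v in o.items()})
a=grab('scene','s0');b=grab('top','t0')
for d in(a,b):
    Rm=cv2.Rodrigues(np.array(d['rvec'],float))[0]; print(-Rm.T@np.array(d['tvec']).ravel(), d['camera_matrix'][0,0])
E
```

```text
pics
{'clock': np.float64(0.0), 'joints': array([ 1.206,  0.478,  0.022,  1.556, -0.011,  1.109, -0.083]), 'qvel': array([ 0.   ,  0.   , -0.002,  0.001, -0.   , -0.001,  0.   ]), 'tau': array([-1.0000e-03, -5.9645e+01,  1.6080e+00, -2.8120e+01,  1.2000e-02,
        9.0000e-03,  0.0000e+00]), 'tcp_pos': array([ 0.171, -0.652,  0.218]), 'orientation': array([-3.114e+00, -4.020e-01,  1.000e-03]), 'contact_force': array([ 0.081, -0.822, -0.847]), 'moment': array([ 0.037, -0.002,  0.003]), 'grip_width': np.float64(0.085)}
[-0.076136    0.75035086  0.45552785] 472.32544281963175
[0.32261799 0.00811108 1.14972322] 469.8733870256367
```

View pics/s0.png

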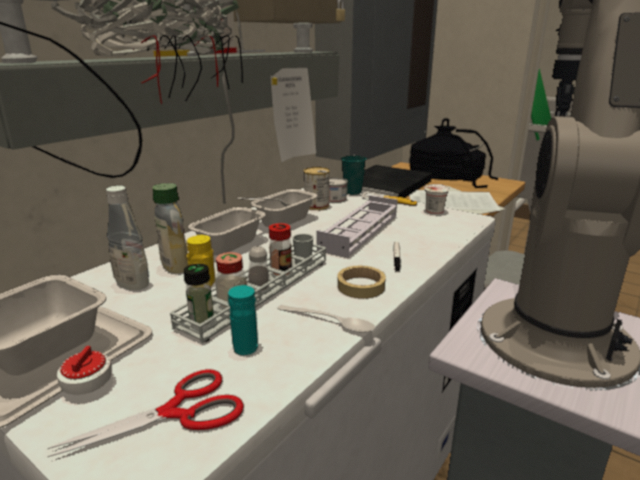

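View pics/t0.png

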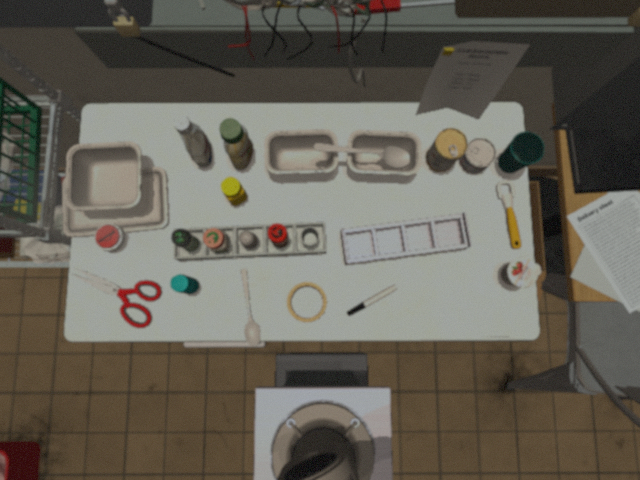

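Seen from the top camera, the filling rack is at left (175–325, 240). From left it holds black (182,238), a red cap (214,238), mill (248,240), a red cap (278,235) and steel cup (310,238). The station rack is at (405,238). The look-alikes, turquoise (184,285) and yellow (232,190), stand outside the rack. I'll enlarge to confirm which red cap is square.

```bash
python3 -c "
from h import *
crop('t0',165,210,335,270,4.7,'c1');crop('t0',330,205,480,270,5,'c2');crop('s0',160,210,340,340,4.4,'c3')
a=cv2.imread('pics/c1.png');b=cv2.imread('pics/c2.png');w=799
a=cv2.copyMakeBorder(a,0,0,0,w-a.shape[1],0);b=cv2.copyMakeBorder(b,0,0,0,w-b.shape[1],0) 
print(a.shape,b.shape);cv2.imwrite('pics/c12.png',np.vstack([a[:280],b[:320]]))"
```

```text
(282, 799, 3) (325, 799, 3)
```

View pics/c12.png

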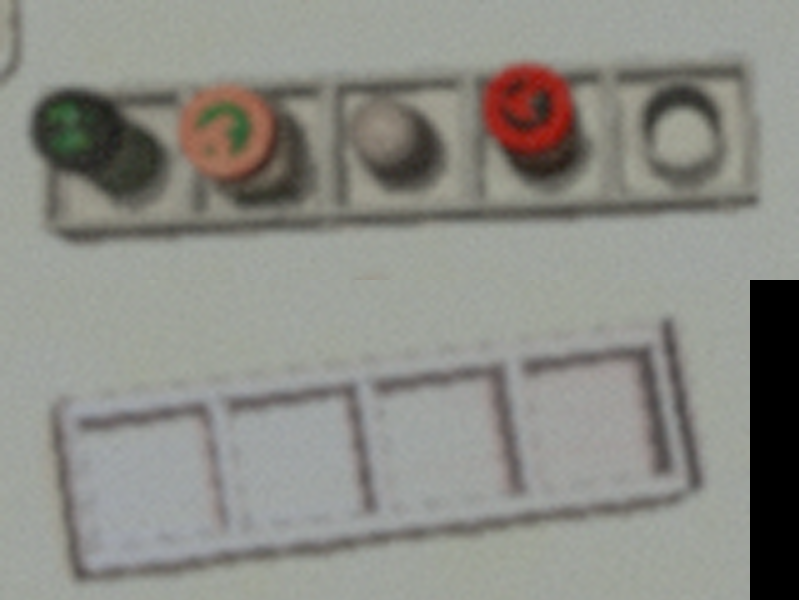

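View pics/c3.png

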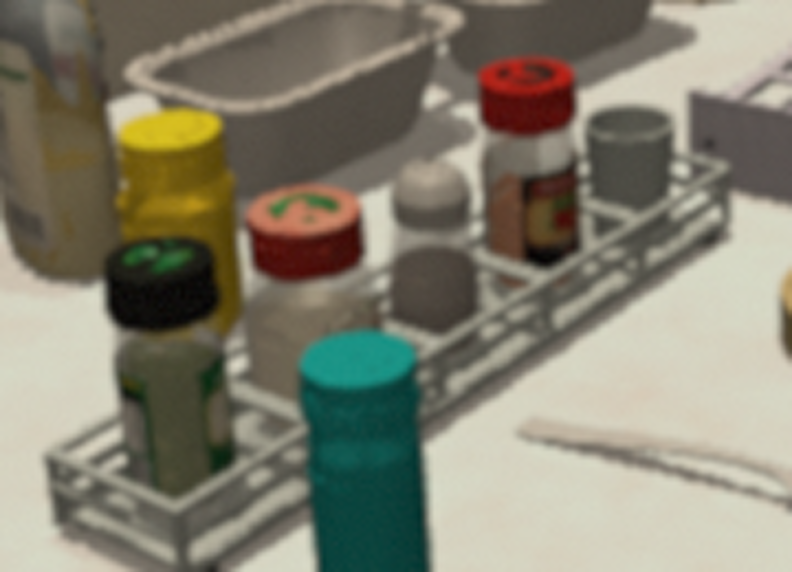

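The square-section jar is the pale-capped one, second from left. Order, left to right: black, square, mill, red, then cup. Next I fit the poses and draw an overlay to check them.

```bash
cat > fit.py <<'E'
from h import *
d=load('t0')
P=lambda x,y,s,ox,oy:((x+.5)/s-.5+ox,(y+.5)/s-.5+oy)
A=lambda x,y:P(x,y,4.7,165,210); B=lambda x,y:P(x,y-280,5,330,205)
def rack(pts):
    pts=np.array(pts); X=pts[:,:2]; W=pts[:,2:]
    # rigid 2D fit
    c=X.mean(0);cw=W.mean(0);H=(X-c).T@(W-cw);th=np.arctan2(H[0,1]-H[1,0],H[0,0]+H[1,1])
    M=np.array([[np.cos(th),-np.sin(th)],[np.sin(th),np.cos(th)]]);t=cw-M@c
    print('res mm',np.round(1000*(X@M.T+t-W),1).tolist()); return t,th
def pt(lx,ly,uv,z): return [lx,ly,*ray(d,*uv,z)[:2]]
objs={}
for n,uv,z in [('black',A(75,131),.113),('square',A(228,134),.105),('mill',A(387,134),.09),('red',A(529,108),.113),('cup',A(684,128),.066)]:
    objs[n]=ray(d,*uv,z)[:2]; print(n,objs[n].round(4))
fr=rack([pt(*q) for q in [(.0415,-.1825,A(748,62),.038),(-.0415,-.1825,A(757,202),.038),(-.0415,.1825,A(52,232),.038)]])
# station: hole back edges at plate 38 mm
st=rack([pt(*q) for q in [(.0315,.1395,B(78,420),.038),(.0315,.0765,B(208,402),.038),(.0315,-.0765,B(524,362),.038),(.0315,-.1395,B(650,345),.038),(-.042,.15,B(78,572),.054),(-.042,-.15,B(697,487),.054),(.042,-.15,B(668,320),.054),(.042,.15,B(58,403),.054)]])
for n,(t,th),ys in(('fill',fr,[.144,.072,0,-.072,-.144]),('stat',st,[.108,.036,-.036,-.108])):
    print(n,t.round(4),round(th,4)); 
    for y in ys: print((t+[-np.sin(th)*y,np.cos(th)*y]).round(4))
im=cv2.resize(cv2.imread('pics/t0.png')[200:280,165:485],None,fx=2.5,fy=2.5,interpolation=cv2.INTER_CUBIC)
def line(t,th,L,z,col):
    M=np.array([[np.cos(th),-np.sin(th)],[np.sin(th),np.cos(th)]])
    p=proj(d,[[*(M@np.array(l)+t),z] for l in L]); p=(p-[165,200]+.5)*2.5-.5
    cv2.polylines(im,[np.int32(p*16)],True,col,1,cv2.LINE_AA,4)
sq=lambda y,h=.0315,w=.0315:[(h,y+w),(h,y-w),(-h,y-w),(-h,y+w)]
line(*fr,sq(0,.0415,.1825),.038,(255,0,0))
for y in [.144,.072,0,-.072,-.144]: line(*fr,sq(y),.038,(0,160,0))
line(*st,sq(0,.042,.15),.038,(255,0,0))
for y in [.108,.036,-.036,-.108]: line(*st,sq(y),.038,(0,160,0))
for o,z,rr in (('black',.113,.02),('red',.113,.022),('cup',.066,.023),('mill',.008,.022),('square',.008,.0235)):
    a=np.linspace(0,6.28,40); line(objs[o],0,np.c_[rr*np.cos(a),rr*np.sin(a)],z,(0,0,255))
cv2.imwrite('pics/ov.png',im); print(im.shape)
E
python3 fit.py
```

```text
black [0.4914 0.3183]
square [0.4911 0.2473]
mill [0.4933 0.1734]
red [0.502  0.1025]
cup [0.4999 0.0295]
res mm [[5.9, -3.8], [-4.8, -2.0], [-1.1, 5.8]]
res mm [[-1.0, 1.2], [-1.4, 1.3], [-0.8, 2.3], [-0.8, 1.0], [-0.2, 0.4], [-0.8, -5.1], [2.2, -3.8], [2.7, 2.7]]
fill [0.4976 0.1747] 0.0295
[0.4934 0.3186]
[0.4955 0.2467]
[0.4976 0.1747]
[0.4998 0.1027]
[0.5019 0.0308]
stat [ 0.5005 -0.1953] 0.1302
[ 0.4865 -0.0882]
[ 0.4958 -0.1596]
[ 0.5052 -0.231 ]
[ 0.5145 -0.3024]
(200, 800, 3)
```

View pics/ov.png

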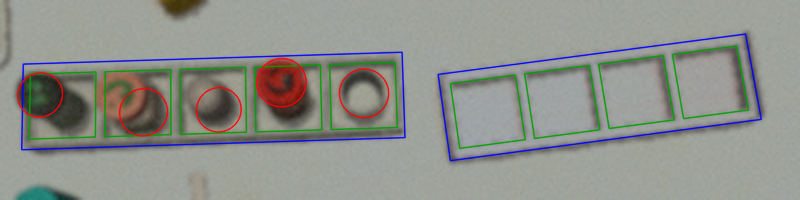

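```bash
cat >> h.py <<'E'
def rows(*wps):
    """world waypoints (x,y,z,yaw of rack): tool down, tool y along rack x"""
    o=r.get_obs(); R0=R.from_rotvec(o['orientation']); p=np.array(o['tcp_pos'])
    print('t',round(float(o['clock']),2),'p',p.round(4),'q',np.round(o['joints'],2),'F',np.round(o['contact_force'],1),'w',round(float(o['grip_width']),4))
    for x,y,z,a in wps:
        s,c=np.sin(a),np.cos(a)
        Rt=R.from_matrix(np.array([[-s,c,0],[c,s,0],[0,0,-1.]]).T.T)
        v=R0.inv().apply(np.array([x,y,z])-p)/.15; w=(R0.inv()*Rt).as_rotvec()/np.pi
        print(np.round(v,3).tolist(),np.round(w,4).tolist())
E
python3 -c "
from h import *
rows((.30,-.54,.22,0),(.3,-.52,.22,.1))"
```

```text
t 0.1 p [ 0.1713 -0.6523  0.2181] q [ 1.21  0.48  0.02  1.56 -0.01  1.11 -0.08] F [-1.2 -0.6 -1.2] w 0.0855
[1.02, -0.506, -0.012] [-0.0005, -0.0003, -0.4183]
[1.054, -0.635, -0.012] [-0.0005, -0.0003, -0.4501]
```

Call:
send_rows([
  [1, 0.25, -0.13, 0, 0, 0, -0.04],
  [1, 0.5, -0.25, 0, 0, 0, -0.08],
  [1, 0.75, -0.38, 0, 0, 0, -0.12],
  [1, 1, -0.5, 0, 0, 0, -0.16],
  [1, 1, -0.5, 0, 0, 0, -0.2],
  [1, 1, -0.5, 0, 0, 0, -0.24],
  [1, 1, -0.5, 0, 0, 0, -0.28],
  [1, 1, -0.5, 0, 0, 0, -0.32],
  [1, 1, -0.5, 0, 0, 0, -0.36],
  [1, 1, -0.5, 0, 0, 0, -0.4],
  [1, 1, -0.5, 0, 0, 0, -0.44],
])

```text
clock: 1.02
tcp_pos: [0.2972, -0.5419, 0.2185]
orientation: [-2.145, -2.294, -0.0]
contact_force: [0.6, 0.5, 0.1]
grip_width: 0.0862
```

```bash
python3 -c "
from h import *
rows((.40,-.42,.25,.1),(.44,-.4,.25,.1))"
```

```text
t 1.02 p [ 0.2972 -0.5419  0.2185] q [ 1.2   0.4  -0.3   1.68  0.13  1.08  0.92] F [0.6 0.5 0.1] w 0.0862
[0.765, 0.738, -0.21] [-0.0002, -0.0003, -0.0104]
[0.88, 1.013, -0.21] [-0.0002, -0.0003, -0.0104]
```

Call:
send_rows([
  [1, 0.2, 0.22, -0.06, 0, 0, 0],
  [1, 0.4, 0.45, -0.12, 0, 0, 0],
  [1, 0.6, 0.67, -0.18, 0, 0, 0],
  [1, 0.8, 0.9, -0.21, 0, 0, -0.01],
  [1, 0.88, 0.99, -0.21, 0, 0, -0.01],
  [1, 0.88, 0.99, -0.21, 0, 0, -0.01],
])

```text
clock: 1.52
tcp_pos: [0.4446, -0.3936, 0.2514]
orientation: [2.102, 2.333, 0.008]
contact_force: [0.6, 1.2, 0.4]
grip_width: 0.0857
```

```bash
python3 -c "
from h import *
rows((.49,-.26,.25,.13))"
```

```text
t 1.52 p [ 0.4446 -0.3936  0.2514] q [ 0.93  0.34 -0.4   1.7   0.14  1.13  0.6 ] F [0.6 1.2 0.4] w 0.0857
[0.854, 0.394, 0.013] [0.0015, -0.0008, -0.0081]
```

Call:
send_rows([
  [1, 0.25, 0.1, 0, 0, 0, -0.004],
  [1, 0.5, 0.2, 0, 0, 0, -0.008],
  [1, 0.75, 0.3, 0, 0, 0, -0.008],
  [1, 0.85, 0.39, 0, 0, 0, -0.008],
  [1, 0.85, 0.39, 0, 0, 0, -0.008],
  [1, 0.85, 0.39, 0, 0, 0, -0.008],
])

```text
clock: 2.02
tcp_pos: [0.4844, -0.268, 0.2503]
orientation: [-2.083, -2.351, 0.0]
contact_force: [-0.2, -2.1, 0.8]
grip_width: 0.0855
```

```bash
python3 -c "
from h import *
rows((.495,-.12,.22,.13))
d=grab('wrist','w0')
Rm=cv2.Rodrigues(np.array(d['rvec'],float))[0]; print(-Rm.T@np.array(d['tvec']).ravel(), d['camera_matrix'][0,0])
print(proj(d,[[.49,-.09,.04],[.515,-.303,.04]]))
"
```

```text
t 2.02 p [ 0.4844 -0.268   0.2503] q [ 0.77  0.29 -0.46  1.79  0.14  1.1   0.38] F [-0.2 -2.1  0.8] w 0.0855
[0.971, 0.189, 0.202] [-0.0001, -0.0, -0.003]
[ 0.47700068 -0.19556283  0.4041425 ] 414.65046193516645
[[355.2769272  -18.4204769 ]
 [348.98826681 247.40759406]]
```

View pics/w0.png

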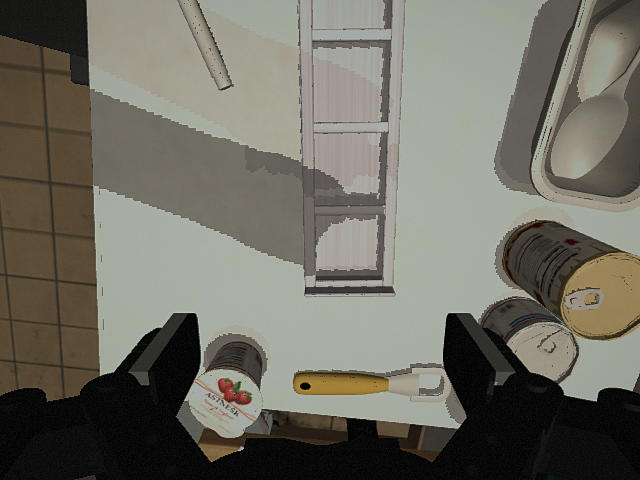

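The wrist view shows the empty station rack with its dividers at about (352,34), (352,127), (352,209) and the right end at (350,286).

```bash
python3 -c "
from h import *
d=load('w0')
for uv in [(352,34),(352,127),(351,209)]: print(ray(d,*uv,.038).round(4))
c=np.array([.501,-.196]);th=.1302
f=lambda lx,ly:[*(c+[np.cos(th)*lx-np.sin(th)*ly,np.sin(th)*lx+np.cos(th)*ly]),.038]
print([np.round(f(0,y)[:2],4).tolist() for y in(.072,0,-.072)])
im=cv2.imread('pics/w0.png')
for y in(.108,.036,-.036,-.108):
    p=proj(d,[f(a*.0315,y+b*.0315) for a,b in((1,1),(1,-1),(-1,-1),(-1,1))]); cv2.polylines(im,[np.int32(p*16)],True,(0,160,0),1,cv2.LINE_AA,4)
cv2.imwrite('pics/w0o.png',cv2.resize(im[0:310,270:430],None,fx=1.9,fy=1.9))"
```

```text
[ 0.4928 -0.1263  0.038 ]
[ 0.5029 -0.1973  0.038 ]
[ 0.512  -0.2676  0.038 ]
[[0.4917, -0.1246], [0.501, -0.196], [0.5103, -0.2674]]
```

View pics/w0o.png

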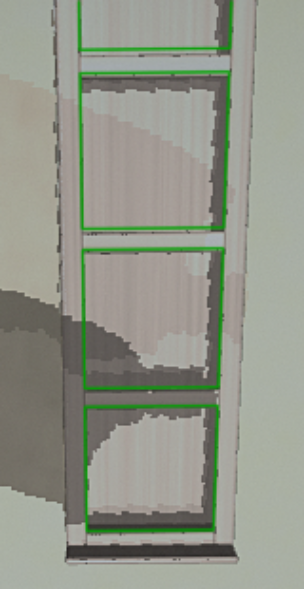

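Call:
send_rows([
  [1, 0.25, 0.05, 0.05, 0, 0, 0],
  [1, 0.5, 0.1, 0.1, 0, 0, 0],
  [1, 0.75, 0.15, 0.15, 0, 0, 0],
  [1, 0.98, 0.19, 0.2, 0, 0, 0],
  [1, 0.98, 0.19, 0.2, 0, 0, 0],
  [1, 0.98, 0.19, 0.2, 0, 0, 0],
])

```text
clock: 2.57
tcp_pos: [0.4947, -0.1194, 0.22]
orientation: [-2.085, -2.349, 0.001]
contact_force: [-0.0, -1.2, -0.2]
grip_width: 0.0855
```

```bash
python3 -c "
from h import *
rows((.50,.02,.22,.03))"
```

```text
t 2.57 p [ 0.4947 -0.1194  0.22  ] q [ 0.58  0.25 -0.55  1.92  0.15  1.02  0.09] F [-0.  -1.2 -0.2] w 0.0855
[0.919, 0.146, 0.0] [-0.0004, -0.0, 0.0284]
```

Call:
send_rows([
  [1, 0.25, 0.04, 0, 0, 0, 0.01],
  [1, 0.5, 0.08, 0, 0, 0, 0.02],
  [1, 0.75, 0.12, 0, 0, 0, 0.028],
  [1, 0.92, 0.146, 0, 0, 0, 0.028],
  [1, 0.92, 0.146, 0, 0, 0, 0.028],
  [1, 0.92, 0.146, 0, 0, 0, 0.028],
])

```text
clock: 3.07
tcp_pos: [0.5013, 0.0188, 0.2206]
orientation: [2.188, 2.253, -0.0]
contact_force: [-0.4, -0.6, -0.3]
grip_width: 0.0856
```

```bash
python3 -c "
from h import *
rows((.502,.1025,.22,.03),(.502,.1025,.067,.03))
d=grab('wrist','w1'); print(proj(d,[[.502,.1025,.113],[.4935,.1734,.098],[.4914,.2473,.105],[.4914,.3183,.113]]).round(0))"
```

```text
t 3.07 p [0.5013 0.0188 0.2206] q [ 0.37  0.25 -0.61  1.93  0.17  1.02 -0.29] F [-0.4 -0.6 -0.3] w 0.0856
[0.557, 0.021, 0.004] [0.0001, 0.0002, -0.0002]
[0.558, 0.021, 1.024] [0.0001, 0.0002, -0.0002]
[[ 325.  102.]
 [ 314.  -25.]
 [ 314. -194.]
 [ 317. -405.]]
```

View pics/w1.png

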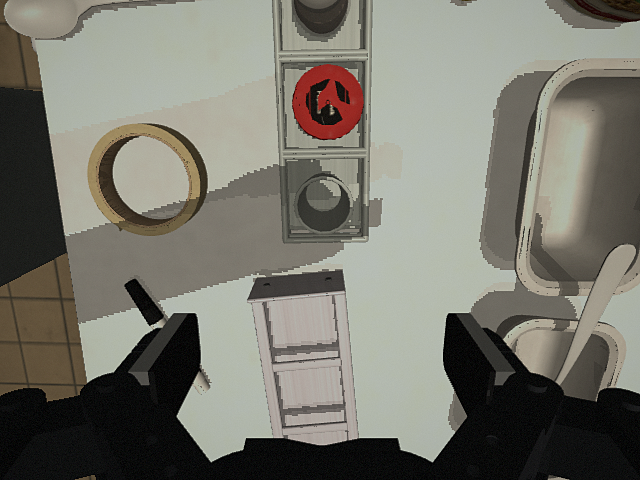

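The red cap shows at (327,101), and my position predicts (325,102), so they agree. Descending and gripping.

Call:
send_rows([
  [1, 0.25, 0.01, 0, 0, 0, 0],
  [1, 0.5, 0.02, 0, 0, 0, 0],
  [1, 0.557, 0.025, 0, 0, 0, 0],
  [1, 0.557, 0.025, 0, 0, 0, 0],
  [1, 0.557, 0.025, 0.15, 0, 0, 0],
  [1, 0.557, 0.025, 0.35, 0, 0, 0],
  [1, 0.557, 0.025, 0.55, 0, 0, 0],
  [1, 0.557, 0.025, 0.75, 0, 0, 0],
  [1, 0.557, 0.025, 0.9, 0, 0, 0],
  [1, 0.557, 0.025, 1, 0, 0, 0],
  [1, 0.557, 0.025, 1, 0, 0, 0],
  [1, 0.557, 0.025, 1, 0, 0, 0],
])

```text
clock: 4.12
tcp_pos: [0.5021, 0.1006, 0.0699]
orientation: [-2.192, -2.25, 0.004]
contact_force: [0.1, -0.1, 0.4]
grip_width: 0.0851
```

Call:
send_rows([
  [0, 0, 0, 0, 0, 0, 0],
  [0, 0, 0, 0, 0, 0, 0],
  [0, 0, 0, 0, 0, 0, 0],
  [0, 0, 0, 0, 0, 0, 0],
  [0, 0, 0, 0, 0, 0, 0],
  [0, 0, 0, 0, 0, 0, 0],
  [0, 0, 0, 0, 0, 0, 0],
  [0, 0, 0, 0, 0, 0, 0],
  [0, 0, 0, 0, 0, 0, 0],
  [0, 0, 0, 0, 0, 0, 0],
], squeeze=35)

```text
clock: 4.95
tcp_pos: [0.5029, 0.1035, 0.0717]
orientation: [2.187, 2.253, 0.002]
contact_force: [-1.1, -0.3, 4.9]
grip_width: 0.0427
```

```bash
python3 -c "
from h import *
rows((.502,.1025,.07+.1,.03),(.506,-.04,.17,.13))"
```

```text
t 4.95 p [0.5029 0.1035 0.0717] q [ 0.14  0.47 -0.57  2.03  0.38  0.73 -0.64] F [-1.1 -0.3  4.9] w 0.0427
[-0.007, -0.005, -0.655] [0.0007, 0.0001, -0.0001]
[-0.957, -0.006, -0.655] [0.0006, 0.0001, -0.032]
```

Call:
send_rows([
  [0, 0, 0, -0.1, 0, 0, 0],
  [0, 0, 0, -0.25, 0, 0, 0],
  [0, 0, 0, -0.42, 0, 0, 0],
  [0, 0, 0, -0.56, 0, 0, 0],
  [0, -0.08, 0, -0.65, 0, 0, 0],
  [0, -0.22, 0, -0.66, 0, 0, -0.01],
  [0, -0.4, 0, -0.66, 0, 0, -0.02],
  [0, -0.6, 0, -0.66, 0, 0, -0.03],
  [0, -0.8, 0, -0.66, 0, 0, -0.032],
  [0, -0.95, 0, -0.66, 0, 0, -0.032],
])

```text
clock: 5.78
tcp_pos: [0.506, -0.0418, 0.1699]
orientation: [2.073, 2.359, -0.001]
contact_force: [-0.8, -0.6, -1.3]
grip_width: 0.0425
```

```bash
python3 -c "
from h import *
rows((.506,-.17,.17,.13),(.5155,-.3036,.17,.13))"
```

```text
t 5.78 p [ 0.506  -0.0418  0.1699] q [ 0.47  0.32 -0.61  1.97  0.23  0.92 -0.12] F [-0.8 -0.6 -1.3] w 0.0425
[-0.847, -0.11, 0.001] [0.0001, 0.0004, -0.0003]
[-1.739, -0.162, 0.002] [0.0001, 0.0004, -0.0003]
```

Call:
send_rows([
  [0, -0.2, -0.02, 0, 0, 0, 0],
  [0, -0.4, -0.04, 0, 0, 0, 0],
  [0, -0.6, -0.06, 0, 0, 0, 0],
  [0, -0.75, -0.08, 0, 0, 0, 0],
  [0, -0.85, -0.1, 0, 0, 0, 0],
])

```text
clock: 6.2
tcp_pos: [0.5076, -0.1706, 0.1698]
orientation: [2.075, 2.357, -0.001]
contact_force: [-0.2, 0.4, -1.0]
grip_width: 0.0428
```

```bash
python3 -c "
from h import *
rows((.5155,-.3036,.17,.13),(.5155,-.3036,.073,.13))"
```

```text
t 6.2 p [ 0.5076 -0.1706  0.1698] q [ 0.65  0.36 -0.55  1.91  0.23  0.94  0.13] F [-0.2  0.4 -1. ] w 0.0428
[-0.886, -0.06, -0.0] [0.0001, 0.0004, -0.001]
[-0.885, -0.06, 0.647] [0.0001, 0.0004, -0.001]
```

Call:
send_rows([
  [0, -0.2, -0.01, 0, 0, 0, 0],
  [0, -0.4, -0.03, 0, 0, 0, 0],
  [0, -0.6, -0.04, 0, 0, 0, 0],
  [0, -0.78, -0.05, 0, 0, 0, 0],
  [0, -0.886, -0.06, 0, 0, 0, -0.001],
  [0, -0.886, -0.06, 0, 0, 0, -0.001],
  [0, -0.886, -0.06, 0, 0, 0, -0.001],
  [0, -0.886, -0.06, 0.15, 0, 0, -0.001],
  [0, -0.886, -0.06, 0.3, 0, 0, -0.001],
  [0, -0.886, -0.06, 0.42, 0, 0, -0.001],
  [0, -0.886, -0.06, 0.52, 0, 0, -0.001],
  [0, -0.886, -0.06, 0.59, 0, 0, -0.001],
  [0, -0.886, -0.06, 0.63, 0, 0, -0.001],
  [0, -0.886, -0.06, 0.655, 0, 0, -0.001],
  [0, -0.886, -0.06, 0.655, 0, 0, -0.001],
  [0, -0.886, -0.06, 0.655, 0, 0, -0.001],
])

```text
clock: 7.53
tcp_pos: [0.5171, -0.3001, 0.0722]
orientation: [2.067, 2.364, 0.001]
contact_force: [0.1, -0.3, -0.1]
grip_width: 0.0429
```

```bash
python3 -c "
from h import *
rows((.5155,-.3036,.0715,.13))
grab('top','t1'); crop('t1',330,195,480,285,5,'t1c')"
```

```text
t 7.53 p [ 0.5171 -0.3001  0.0722] q [ 0.76  0.56 -0.45  1.84  0.33  0.81  0.28] F [ 0.1 -0.3 -0.1] w 0.0429
[-0.022, -0.014, 0.005] [0.0005, 0.0003, 0.0012]
```

Call:
send_rows([
  [0, -0.01, -0.01, 0.01, 0, 0, 0],
  [0, -0.01, -0.01, 0.01, 0, 0, 0],
  [1, -0.01, -0.01, 0.01, 0, 0, 0],
  [1, -0.01, -0.01, 0.01, 0, 0, 0],
  [1, -0.01, -0.01, 0.01, 0, 0, 0],
  [1, -0.01, -0.01, 0.01, 0, 0, 0],
  [1, -0.01, -0.01, 0.01, 0, 0, 0],
  [1, -0.01, -0.01, 0.01, 0, 0, 0],
  [1, -0.01, -0.01, -0.1, 0, 0, 0],
  [1, -0.01, -0.01, -0.3, 0, 0, 0],
  [1, -0.01, -0.01, -0.5, 0, 0, 0],
  [1, 0.2, -0.01, -0.66, 0, 0, 0],
  [1, 0.45, 0, -0.66, 0, 0, 0],
  [1, 0.7, 0, -0.66, 0, 0, 0],
  [1, 0.95, -0.01, -0.66, 0, 0, 0],
])

```text
clock: 8.83
tcp_pos: [0.496, -0.1578, 0.1709]
orientation: [2.068, 2.363, 0.001]
contact_force: [0.6, 1.4, -0.5]
grip_width: 0.0853
```

```bash
python3 -c "
from h import *
rows((.50,-.02,.17,.08))
grab('top','t1'); crop('t1',330,195,480,285,5,'t1c')"
```

```text
t 8.83 p [ 0.496  -0.1578  0.1709] q [ 0.65  0.33 -0.56  1.94  0.22  0.92  0.12] F [ 0.6  1.4 -0.5] w 0.0853
[0.907, 0.148, 0.006] [0.0005, 0.0002, 0.0167]
```

View pics/t1c.png

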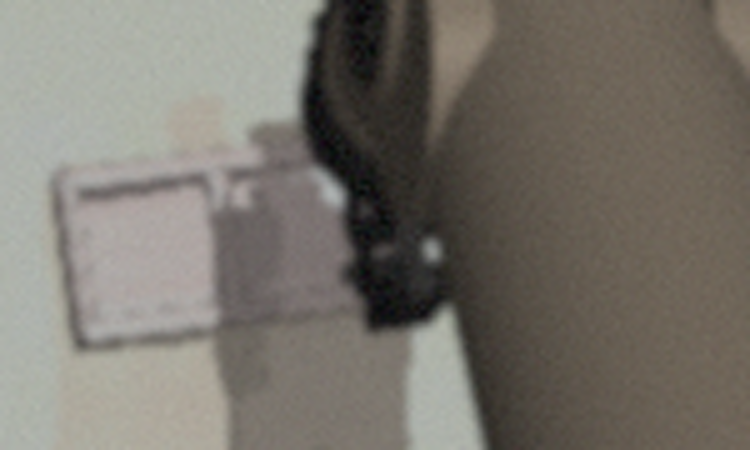

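```bash
python3 -c "
from h import *
d=load('s0');p=proj(d,[[.502,.1025,.113],[.4935,.1734,.082],[.4914,.2473,.105],[.4914,.3183,.113],[.4914,.3183,.008]])
print(((p-[160,210]+.5)*4.4).round(0))"
```

```text
[[526.  75.]
 [434. 196.]
 [306. 209.]
 [162. 256.]
 [190. 498.]]
```

Call:
send_rows([
  [1, 0.25, 0.04, 0, 0, 0, 0.005],
  [1, 0.5, 0.08, 0, 0, 0, 0.01],
  [1, 0.75, 0.12, 0, 0, 0, 0.017],
  [1, 0.907, 0.148, 0, 0, 0, 0.017],
  [1, 0.907, 0.148, 0, 0, 0, 0.017],
])

```text
clock: 9.3
tcp_pos: [0.5, -0.015, 0.1708]
orientation: [-2.12, -2.317, -0.004]
contact_force: [0.1, -0.0, -0.0]
grip_width: 0.0852
```

```bash
python3 -c "
from h import *
rows((.497,.115,.17,.03))"
```

```text
t 9.3 p [ 0.5    -0.015   0.1708] q [ 0.43  0.31 -0.62  1.98  0.22  0.91 -0.21] F [ 0.1 -0.  -0. ] w 0.0852
[0.865, 0.057, 0.008] [0.0004, -0.0008, 0.0186]
```

Call:
send_rows([
  [1, 0.25, 0.02, 0, 0, 0, 0.005],
  [1, 0.5, 0.04, 0, 0, 0, 0.01],
  [1, 0.75, 0.05, 0, 0, 0, 0.017],
  [1, 0.865, 0.057, 0, 0, 0, 0.017],
  [1, 0.865, 0.057, 0, 0, 0, 0.0186],
])

```text
clock: 9.72
tcp_pos: [0.4976, 0.1136, 0.1707]
orientation: [-2.189, -2.252, -0.004]
contact_force: [-0.5, 0.3, -0.5]
grip_width: 0.0856
```

```bash
python3 -c "
from h import *
rows((.4935,.1734,.17,.03),(.4935,.1734,.059,.03))"
```

```text
t 9.72 p [0.4976 0.1136 0.1707] q [ 0.2   0.33 -0.65  1.96  0.25  0.93 -0.55] F [-0.5  0.3 -0.5] w 0.0856
[0.399, -0.016, 0.006] [0.0003, -0.0008, -0.0005]
[0.398, -0.017, 0.746] [0.0003, -0.0008, -0.0005]
```

Call:
send_rows([
  [1, 0.2, -0.01, 0, 0, 0, 0],
  [1, 0.4, -0.016, 0, 0, 0, 0],
  [1, 0.4, -0.016, 0, 0, 0, 0],
  [1, 0.4, -0.016, 0.1, 0, 0, 0],
  [1, 0.4, -0.016, 0.3, 0, 0, 0],
  [1, 0.4, -0.016, 0.5, 0, 0, 0],
  [1, 0.4, -0.016, 0.65, 0, 0, 0],
  [1, 0.4, -0.016, 0.746, 0, 0, 0],
  [1, 0.4, -0.016, 0.746, 0, 0, 0],
  [0, 0.4, -0.016, 0.746, 0, 0, 0],
  [0, 0.4, -0.016, 0.746, 0, 0, 0],
  [0, 0.4, -0.016, 0.746, 0, 0, 0],
  [0, 0.4, -0.016, 0.746, 0, 0, 0],
  [0, 0.4, -0.016, 0.746, 0, 0, 0],
  [0, 0.4, -0.016, 0.746, 0, 0, 0],
  [0, 0.4, -0.016, 0.746, 0, 0, 0],
  [0, 0.4, -0.016, 0.746, 0, 0, 0],
  [0, 0.4, -0.016, 0.746, 0, 0, 0],
], squeeze=35)

```text
clock: 11.22
tcp_pos: [0.4951, 0.1688, 0.0596]
orientation: [2.197, 2.244, 0.003]
contact_force: [-1.1, -0.8, 6.3]
grip_width: 0.0322
```

```bash
python3 -c "
from h import *
rows((.4935,.1734,.159,.03),(.50,.04,.159,.08))"
```

```text
t 11.22 p [0.4951 0.1688 0.0596] q [ 0.02  0.51 -0.58  2.02  0.42  0.73 -0.8 ] F [-1.1 -0.8  6.3] w 0.0322
[0.031, -0.009, -0.662] [0.0007, -0.0001, -0.0027]
[-0.859, 0.016, -0.663] [0.0007, -0.0001, -0.0186]
```

The width of 32 mm doesn't match the 44 mm body, so I'll look before lifting.

```bash
python3 -c "
from h import *
d=grab('wrist','w2'); 
grab('scene','s2');crop('s2',200,190,340,295,3,'s2c');a=cv2.resize(cv2.imread('pics/w2.png'),(420,315));b=cv2.imread('pics/s2c.png')
h=315;print(a.shape,b.shape);cv2.imwrite('pics/m.png',np.vstack([cv2.resize(np.hstack([a,b[:315]]),None,fx=.95,fy=.95)]))"
```

```text
(315, 420, 3) (315, 420, 3)
```

View pics/m.png

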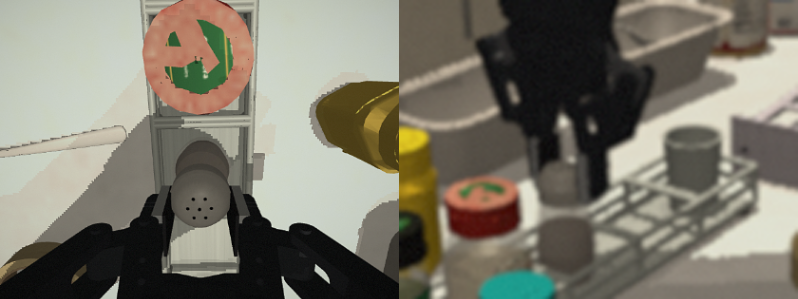

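```bash
python3 -c "
from h import *
d=load('w2'); k=640/420/.95
for n,x,y,z in [('dome',200,200,.09),('square',198,55,.105)]: print(n,ray(d,x*k,y*k,z).round(4))
print('tcp,tips in wrist (view px)',(proj(d,[[.495,.171,.06],[.495,.171,.049],[.495,.1734,.098],[.495,.1734,.03]])/k).round(0))
s=load('s2'); q=proj(s,[[.495,.171,.06],[.495,.171,.049],[.495,.171,.068],[.4935,.1734,.098],[.4935,.1734,.008]]); print(((q-[200,190])*3*.95+[399,0]).round(0))
crop('w2',190,170,450,440,3,'w2c')
c=cv2.imread('pics/w2c.png');print(c.shape);b=cv2.resize(cv2.imread('pics/s2.png')[235:295,240:310],None,fx=8,fy=8,interpolation=cv2.INTER_CUBIC)[:480]
cv2.imwrite('pics/m2.png',np.hstack([cv2.resize(c,(462,480)),b[:,:336]]))
"
```

```text
dome [0.4957 0.1789 0.09  ]
square [0.4934 0.2495 0.105 ]
tcp,tips in wrist (view px) [[199. 190.]
 [199. 183.]
 [198. 217.]
 [199. 170.]]
[[567. 211.]
 [568. 226.]
 [567. 200.]
 [563. 161.]
 [570. 282.]]
(810, 780, 3)
```

View pics/m2.png

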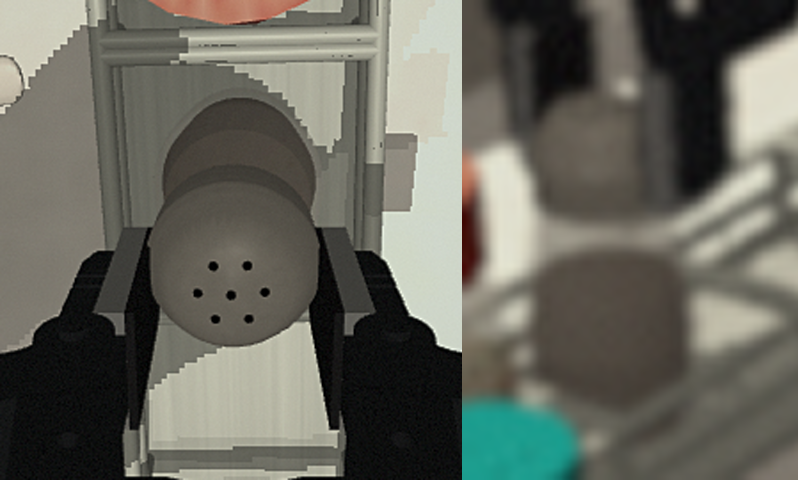

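```bash
python3 -c "
from h import *
s=load('s2')
# candidate pad bottom: pad inner corner; project grid
for z in (.04,.05,.06,.07,.08,.09): 
  q=proj(s,[[.477,.182,z],[.477,.16,z],[.4935,.1734,z]]); print(z,((q-[240,235]+.5)*8+[462,0]).round(0).tolist())
w=load('w2')
q=proj(w,[[.479,.182,z] for z in(.04,.05,.06,.07)]+[[.511,.182,z] for z in(.04,.05,.06,.07)]); print((((q-[190,170])*3)*462/780).round(0).tolist())
"
```

```text
0.04 [[647.0, 350.0], [710.0, 315.0], [620.0, 317.0]]
0.05 [[644.0, 312.0], [708.0, 277.0], [618.0, 279.0]]
0.06 [[642.0, 273.0], [706.0, 240.0], [616.0, 241.0]]
0.07 [[640.0, 235.0], [704.0, 201.0], [614.0, 203.0]]
0.08 [[638.0, 196.0], [702.0, 163.0], [611.0, 165.0]]
0.09 [[636.0, 156.0], [701.0, 124.0], [609.0, 126.0]]
[[166.0, 162.0], [162.0, 176.0], [158.0, 192.0], [153.0, 209.0], [294.0, 165.0], [298.0, 179.0], [302.0, 194.0], [306.0, 212.0]]
```

```bash
python3 -c "
from h import *
w=load('w0');p=np.array([.4844,-.268,.2503]);a=.13;tx=np.array([-np.sin(a),np.cos(a),0]);ty=np.array([np.cos(a),np.sin(a),0]);tz=np.array([0,0,-1.])
for dz in (-.03,-.02,-.01,0,.011):
  print(dz,proj(w,[p+sx*tx*.011+ty*sy*.0425+tz*dz for sx,sy in((1,-1),(1,1),(-1,-1),(-1,1))]).round(0).tolist())
"
```

```text
-0.03 [[188.0, 318.0], [447.0, 316.0], [195.0, 376.0], [442.0, 374.0]]
-0.02 [[197.0, 305.0], [439.0, 303.0], [203.0, 360.0], [434.0, 358.0]]
-0.01 [[205.0, 294.0], [432.0, 292.0], [210.0, 346.0], [428.0, 344.0]]
0 [[212.0, 284.0], [425.0, 282.0], [216.0, 333.0], [422.0, 332.0]]
0.011 [[218.0, 274.0], [419.0, 272.0], [222.0, 321.0], [416.0, 320.0]]
```

Both cameras put the fingertips about 25 mm higher than stated, so the pads are on the 34 mm dome. I'll open, go about 17 mm lower (safe whichever is right), and regrip on the body.

Call:
send_rows([
  [1, 0, 0, 0, 0, 0, 0],
  [1, 0, 0, 0, 0, 0, 0],
  [1, 0, 0, 0, 0, 0, 0],
  [1, 0, 0, 0, 0, 0, 0],
  [1, 0, 0, 0, 0, 0, 0],
  [1, 0.03, -0.005, 0.04, 0, 0, 0],
  [1, 0.03, -0.005, 0.08, 0, 0, 0],
  [1, 0.03, -0.005, 0.118, 0, 0, 0],
  [1, 0.03, -0.005, 0.118, 0, 0, 0],
  [0, 0.03, -0.005, 0.118, 0, 0, 0],
  [0, 0.03, -0.005, 0.118, 0, 0, 0],
  [0, 0.03, -0.005, 0.118, 0, 0, 0],
  [0, 0.03, -0.005, 0.118, 0, 0, 0],
  [0, 0.03, -0.005, 0.118, 0, 0, 0],
  [0, 0.03, -0.005, 0.118, 0, 0, 0],
  [0, 0.03, -0.005, 0.118, 0, 0, 0],
  [0, 0.03, -0.005, 0.118, 0, 0, 0],
  [0, 0.03, -0.005, 0.118, 0, 0, 0],
], squeeze=35)

```text
clock: 12.82
tcp_pos: [0.4937, 0.1732, 0.041]
orientation: [2.197, 2.245, 0.001]
contact_force: [-0.5, -0.2, 5.3]
grip_width: 0.0349
```

```bash
python3 -c "
from h import *
rows((.4945,.176,.142,.03),(.50,.04,.142,.08))"
```

```text
t 12.82 p [0.4937 0.1732 0.041 ] q [-0.01  0.54 -0.56  2.02  0.44  0.7  -0.83] F [-0.5 -0.2  5.3] w 0.0349
[0.019, 0.006, -0.673] [0.0002, -0.0001, -0.0027]
[-0.888, 0.023, -0.673] [0.0002, -0.0, -0.0187]
```

Call:
send_rows([
  [0, 0, 0, -0.08, 0, 0, 0],
  [0, 0, 0, -0.2, 0, 0, 0],
  [0, 0, 0, -0.36, 0, 0, 0],
  [0, 0, 0, -0.52, 0, 0, 0],
  [0, 0, 0, -0.65, 0, 0, 0],
  [0, -0.06, 0, -0.7, 0, 0, 0],
  [0, -0.16, 0, -0.7, 0, 0, 0],
  [0, -0.32, 0.01, -0.7, 0, 0, -0.005],
  [0, -0.5, 0.01, -0.7, 0, 0, -0.01],
  [0, -0.7, 0.02, -0.7, 0, 0, -0.018],
  [0, -0.9, 0.02, -0.7, 0, 0, -0.018],
  [0, -0.9, 0.02, -0.7, 0, 0, -0.018],
])

```text
clock: 13.82
tcp_pos: [0.4987, 0.0308, 0.1453]
orientation: [2.142, 2.297, -0.007]
contact_force: [-0.2, -1.0, -1.6]
grip_width: 0.0355
```

```bash
python3 -c "
from h import *
rows((.50,-.1,.146,.13))
a=grab('scene','s3'); b=grab('wrist','w3')
o=r.get_obs();p=o['tcp_pos'];q=proj(a,[p])[0].astype(int);print(p,q)
x,y=q; A=cv2.resize(cv2.imread('pics/s3.png')[y-50:y+50,x-50:x+50],(400,400),interpolation=cv2.INTER_CUBIC);B=cv2.resize(cv2.imread('pics/w3.png')[140:440,170:470],(400,400))
cv2.imwrite('pics/m3.png',np.hstack([A,B]))"
```

```text
t 13.82 p [0.4987 0.0308 0.1453] q [ 0.34  0.35 -0.63  2.01  0.27  0.87 -0.37] F [-0.2 -1.  -1.6] w 0.0355
[-0.87, -0.052, -0.001] [-0.0008, 0.0012, -0.0192]
[0.49899482 0.03657748 0.14580946] [300 202]
```

View pics/m3.png

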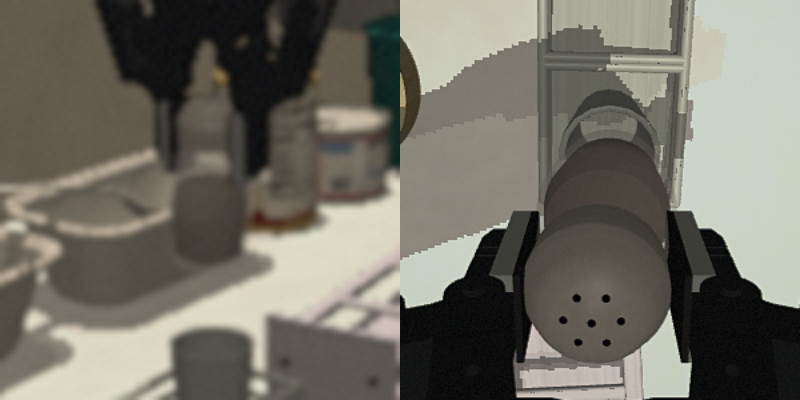

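The mill is held upright with its foot clear. On to station pocket 3.

Call:
send_rows([
  [0, -0.15, -0.01, 0, 0, 0, -0.005],
  [0, -0.35, -0.02, 0, 0, 0, -0.01],
  [0, -0.55, -0.03, 0, 0, 0, -0.016],
  [0, -0.75, -0.05, 0, 0, 0, -0.016],
  [0, -0.87, -0.05, 0, 0, 0, -0.016],
  [0, -0.87, -0.05, 0, 0, 0, -0.016],
  [0, -0.87, -0.05, 0, 0, 0, -0.016],
])

```text
clock: 14.5
tcp_pos: [0.5021, -0.0922, 0.1458]
orientation: [-2.075, -2.358, -0.001]
contact_force: [-1.2, 0.5, -2.1]
grip_width: 0.0347
```

```bash
python3 -c "
from h import *
rows((.5062,-.2322,.145,.13),(.5062,-.2322,.0425,.13))"
```

```text
t 14.5 p [ 0.5021 -0.0922  0.1458] q [ 0.56  0.36 -0.6   1.98  0.26  0.87 -0.05] F [-1.2  0.5 -2.1] w 0.0347
[-0.93, -0.092, 0.005] [0.0, -0.0002, -0.0008]
[-0.93, -0.092, 0.688] [0.0, -0.0002, -0.0008]
```

Call:
send_rows([
  [0, -0.2, -0.02, 0, 0, 0, 0],
  [0, -0.4, -0.04, 0, 0, 0, 0],
  [0, -0.6, -0.06, 0, 0, 0, 0],
  [0, -0.8, -0.08, 0, 0, 0, 0],
  [0, -0.93, -0.092, 0, 0, 0, 0],
  [0, -0.93, -0.092, 0, 0, 0, 0],
  [0, -0.93, -0.092, 0, 0, 0, 0],
  [0, -0.93, -0.092, 0.1, 0, 0, 0],
  [0, -0.93, -0.092, 0.25, 0, 0, 0],
  [0, -0.93, -0.092, 0.4, 0, 0, 0],
  [0, -0.93, -0.092, 0.52, 0, 0, 0],
  [0, -0.93, -0.092, 0.61, 0, 0, 0],
  [0, -0.93, -0.092, 0.66, 0, 0, 0],
  [0, -0.93, -0.092, 0.68, 0, 0, 0],
  [0, -0.93, -0.092, 0.686, 0, 0, 0],
  [0, -0.93, -0.092, 0.686, 0, 0, 0],
])

```text
clock: 15.83
tcp_pos: [0.5069, -0.2324, 0.0434]
orientation: [2.073, 2.359, 0.001]
contact_force: [0.2, -0.6, -2.4]
grip_width: 0.0351
```

```bash
python3 -c "
from h import *
rows((.5062,-.2322,.0425,.13))"
```

```text
t 15.83 p [ 0.5069 -0.2324  0.0434] q [ 0.69  0.56 -0.48  1.95  0.38  0.72  0.12] F [ 0.2 -0.6 -2.4] w 0.0351
[0.002, -0.004, 0.006] [0.0003, 0.0001, -0.0004]
```

Call:
send_rows([
  [0, 0, 0, 0.01, 0, 0, 0],
  [0, 0, 0, 0.012, 0, 0, 0],
  [1, 0, 0, 0.012, 0, 0, 0],
  [1, 0, 0, 0.012, 0, 0, 0],
  [1, 0, 0, 0.012, 0, 0, 0],
  [1, 0, 0, 0.012, 0, 0, 0],
  [1, 0, 0, 0.012, 0, 0, 0],
  [1, 0, 0, 0.012, 0, 0, 0],
  [1, 0, 0, -0.1, 0, 0, 0],
  [1, 0, 0, -0.3, 0, 0, 0],
  [1, 0, 0, -0.5, 0, 0, 0],
  [1, 0, 0, -0.7, 0, 0, 0],
  [1, 0.2, 0, -0.85, 0, 0, 0],
  [1, 0.45, 0.03, -0.87, 0, 0, 0],
  [1, 0.7, 0.05, -0.87, 0, 0, 0],
  [1, 0.95, 0.07, -0.87, 0, 0, 0],
  [1, 0.95, 0.07, -0.87, 0, 0, 0],
])

```text
clock: 17.25
tcp_pos: [0.4982, -0.0816, 0.1742]
orientation: [-2.062, -2.369, -0.005]
contact_force: [0.0, 0.7, 0.0]
grip_width: 0.0855
```

```bash
python3 -c "
from h import *
rows((.50,.04,.175,.03))"
```

```text
t 17.25 p [ 0.4982 -0.0816  0.1742] q [ 0.57  0.31 -0.63  1.97  0.23  0.93 -0.03] F [0.  0.7 0. ] w 0.0855
[0.801, 0.124, -0.003] [0.0005, -0.0009, 0.0346]
```

Call:
send_rows([
  [1, 0.25, 0.04, 0, 0, 0, 0.01],
  [1, 0.5, 0.08, 0, 0, 0, 0.02],
  [1, 0.75, 0.12, 0, 0, 0, 0.03],
  [1, 0.95, 0.14, 0, 0, 0, 0.035],
  [1, 0.95, 0.14, 0, 0, 0, 0.035],
  [1, 0.95, 0.14, 0, 0, 0, 0.035],
])

```text
clock: 17.75
tcp_pos: [0.5008, 0.056, 0.1734]
orientation: [-2.196, -2.247, -0.001]
contact_force: [-0.1, -0.6, 0.4]
grip_width: 0.0852
```

```bash
python3 -c "
from h import *
rows((.495,.2,.175,.03))"
```

```text
t 17.75 p [0.5008 0.056  0.1734] q [ 0.32  0.32 -0.66  1.97  0.24  0.93 -0.44] F [-0.1 -0.6  0.4] w 0.0852
[0.96, -0.017, -0.01] [0.0001, -0.0002, -0.0022]
```

Call:
send_rows([
  [1, 0.25, 0, 0, 0, 0, 0],
  [1, 0.5, -0.01, 0, 0, 0, 0],
  [1, 0.75, -0.01, 0, 0, 0, 0],
  [1, 0.95, -0.017, 0, 0, 0, -0.002],
  [1, 0.95, -0.017, 0, 0, 0, -0.002],
  [1, 0.95, -0.017, 0, 0, 0, -0.002],
  [1, 0.95, -0.017, 0, 0, 0, -0.002],
])

```text
clock: 18.33
tcp_pos: [0.4962, 0.1943, 0.1728]
orientation: [2.196, 2.246, -0.002]
contact_force: [-0.8, 0.5, -0.5]
grip_width: 0.0853
```

```bash
python3 -c "
from h import *
rows((.492,.248,.175,.03),(.492,.248,.045,.03))"
```

```text
t 18.33 p [0.4962 0.1943 0.1728] q [ 0.07  0.38 -0.69  1.9   0.29  0.96 -0.73] F [-0.8  0.5 -0.5] w 0.0853
[0.358, -0.02, -0.015] [-0.0002, 0.0005, -0.0023]
[0.36, -0.019, 0.852] [-0.0002, 0.0005, -0.0023]
```

Call:
send_rows([
  [1, 0.2, -0.01, 0, 0, 0, 0],
  [1, 0.36, -0.02, 0, 0, 0, 0],
  [1, 0.36, -0.02, 0, 0, 0, 0],
  [1, 0.36, -0.02, 0.1, 0, 0, 0],
  [1, 0.36, -0.02, 0.3, 0, 0, 0],
  [1, 0.36, -0.02, 0.5, 0, 0, 0],
  [1, 0.36, -0.02, 0.65, 0, 0, 0],
  [1, 0.36, -0.02, 0.75, 0, 0, 0],
  [1, 0.36, -0.02, 0.82, 0, 0, 0],
  [1, 0.36, -0.02, 0.85, 0, 0, 0],
  [1, 0.36, -0.02, 0.85, 0, 0, 0],
])

```text
clock: 19.25
tcp_pos: [0.4916, 0.2487, 0.0451]
orientation: [2.196, 2.247, -0.002]
contact_force: [0.0, -0.4, 0.7]
grip_width: 0.0855
```

Call:
send_rows([
  [0, 0, 0, 0, 0, 0, 0],
  [0, 0, 0, 0, 0, 0, 0],
  [0, 0, 0, 0, 0, 0, 0],
  [0, 0, 0, 0, 0, 0, 0],
  [0, 0, 0, 0, 0, 0, 0],
  [0, 0, 0, 0, 0, 0, 0],
  [0, 0, 0, 0, 0, 0, 0],
  [0, 0, 0, 0, 0, 0, 0],
  [0, 0, 0, 0, 0, 0, 0],
], squeeze=40)

```text
clock: 20.0
tcp_pos: [0.4922, 0.2507, 0.0471]
orientation: [2.193, 2.248, 0.003]
contact_force: [-1.1, -1.9, 7.0]
grip_width: 0.0451
```

```bash
python3 -c "
from h import *
rows((.492,.248,.15,.03),(.5,.105,.15,.07))"
```

```text
t 20.0 p [0.4922 0.2507 0.0471] q [-0.12  0.58 -0.6   1.95  0.47  0.75 -0.97] F [-1.1 -1.9  7. ] w 0.0451
[-0.018, -0.001, -0.686] [0.0006, -0.0001, -0.0017]
[-0.972, 0.029, -0.686] [0.0006, -0.0001, -0.0145]
```

Call:
send_rows([
  [0, 0, 0, -0.08, 0, 0, 0],
  [0, 0, 0, -0.2, 0, 0, 0],
  [0, 0, 0, -0.36, 0, 0, 0],
  [0, 0, 0, -0.52, 0, 0, 0],
  [0, 0, 0, -0.65, 0, 0, 0],
  [0, -0.06, 0, -0.7, 0, 0, 0],
  [0, -0.16, 0, -0.7, 0, 0, 0],
  [0, -0.32, 0.01, -0.7, 0, 0, -0.005],
  [0, -0.5, 0.01, -0.7, 0, 0, -0.01],
  [0, -0.7, 0.02, -0.7, 0, 0, -0.014],
  [0, -0.9, 0.03, -0.7, 0, 0, -0.014],
  [0, -0.97, 0.03, -0.7, 0, 0, -0.014],
  [0, -0.97, 0.03, -0.7, 0, 0, -0.014],
  [0, -0.97, 0.03, -0.7, 0, 0, -0.014],
])

```text
clock: 21.17
tcp_pos: [0.4993, 0.1043, 0.1507]
orientation: [-2.146, -2.294, 0.0]
contact_force: [-0.4, 1.2, -0.8]
grip_width: 0.0453
```

```bash
python3 -c "
from h import *
rows((.498,-.038,.152,.13))"
```

```text
t 21.17 p [0.4993 0.1043 0.1507] q [ 0.24  0.37 -0.69  1.98  0.3   0.9  -0.53] F [-0.4  1.2 -0.8] w 0.0453
[-0.946, -0.072, -0.009] [-0.0001, 0.0, -0.0201]
```

Call:
send_rows([
  [0, -0.15, -0.01, 0, 0, 0, -0.005],
  [0, -0.35, -0.02, 0, 0, 0, -0.01],
  [0, -0.55, -0.04, 0, 0, 0, -0.015],
  [0, -0.75, -0.06, 0, 0, 0, -0.02],
  [0, -0.92, -0.07, 0, 0, 0, -0.02],
  [0, -0.946, -0.072, 0, 0, 0, -0.02],
  [0, -0.946, -0.072, 0, 0, 0, -0.02],
  [0, -0.946, -0.072, 0, 0, 0, -0.02],
])

```text
clock: 21.83
tcp_pos: [0.4987, -0.0354, 0.1509]
orientation: [-2.068, -2.364, -0.002]
contact_force: [-0.1, 1.1, -0.5]
grip_width: 0.045
```

```bash
python3 -c "
from h import *
rows((.4968,-.1608,.152,.1302),(.4968,-.1608,.047,.1302))"
```

```text
t 21.83 p [ 0.4987 -0.0354  0.1509] q [ 0.5   0.35 -0.66  2.    0.27  0.88 -0.17] F [-0.1  1.1 -0.5] w 0.045
[-0.827, -0.124, -0.008] [0.0002, -0.0003, 0.001]
[-0.828, -0.124, 0.692] [0.0002, -0.0003, 0.001]
```

Call:
send_rows([
  [0, -0.2, -0.03, 0, 0, 0, 0],
  [0, -0.4, -0.06, 0, 0, 0, 0],
  [0, -0.6, -0.09, 0, 0, 0, 0],
  [0, -0.78, -0.12, 0, 0, 0, 0],
  [0, -0.828, -0.124, 0, 0, 0, 0.001],
  [0, -0.828, -0.124, 0, 0, 0, 0.001],
  [0, -0.828, -0.124, 0, 0, 0, 0.001],
  [0, -0.828, -0.124, 0.1, 0, 0, 0.001],
  [0, -0.828, -0.124, 0.25, 0, 0, 0.001],
  [0, -0.828, -0.124, 0.4, 0, 0, 0.001],
  [0, -0.828, -0.124, 0.52, 0, 0, 0.001],
  [0, -0.828, -0.124, 0.61, 0, 0, 0.001],
  [0, -0.828, -0.124, 0.66, 0, 0, 0.001],
  [0, -0.828, -0.124, 0.68, 0, 0, 0.001],
  [0, -0.828, -0.124, 0.69, 0, 0, 0.001],
  [0, -0.828, -0.124, 0.69, 0, 0, 0.001],
  [0, -0.828, -0.124, 0.69, 0, 0, 0.001],
])

```text
clock: 23.25
tcp_pos: [0.4971, -0.1626, 0.0481]
orientation: [2.073, 2.359, 0.001]
contact_force: [-0.2, 0.1, -0.3]
grip_width: 0.045
```

```bash
python3 -c "
from h import *
rows((.4968,-.1608,.047,.13))"
```

```text
t 23.25 p [ 0.4971 -0.1626  0.0481] q [ 0.62  0.52 -0.53  2.02  0.4   0.7  -0.04] F [-0.2  0.1 -0.3] w 0.045
[0.012, -0.0, 0.007] [0.0005, 0.0002, -0.0004]
```

Lowering about 2 mm more, then releasing and returning for the black jar.

Call:
send_rows([
  [0, 0.005, 0, 0.007, 0, 0, 0],
  [0, 0.005, 0, 0.014, 0, 0, 0],
  [0, 0.005, 0, 0.014, 0, 0, 0],
  [1, 0.005, 0, 0.014, 0, 0, 0],
  [1, 0.005, 0, 0.014, 0, 0, 0],
  [1, 0.005, 0, 0.014, 0, 0, 0],
  [1, 0.005, 0, 0.014, 0, 0, 0],
  [1, 0.005, 0, 0.014, 0, 0, 0],
  [1, 0.005, 0, 0.014, 0, 0, 0],
  [1, 0, 0, -0.1, 0, 0, 0],
  [1, 0, 0, -0.3, 0, 0, 0],
  [1, 0, 0, -0.5, 0, 0, 0],
  [1, 0, 0, -0.7, 0, 0, 0],
  [1, 0.2, 0, -0.85, 0, 0, 0],
  [1, 0.45, 0.03, -0.87, 0, 0, 0],
  [1, 0.7, 0.07, -0.87, 0, 0, 0],
  [1, 0.95, 0.1, -0.87, 0, 0, 0],
  [1, 0.98, 0.1, -0.87, 0, 0, 0],
  [1, 0.98, 0.1, -0.87, 0, 0, 0],
])

```text
clock: 24.83
tcp_pos: [0.4922, -0.0121, 0.1781]
orientation: [-2.068, -2.365, -0.001]
contact_force: [-0.2, -0.5, 0.2]
grip_width: 0.0856
```

```bash
python3 -c "
from h import *
rows((.497,.13,.178,.03))"
```

```text
t 24.83 p [ 0.4922 -0.0121  0.1781] q [ 0.5   0.3  -0.7   1.99  0.24  0.93 -0.19] F [-0.2 -0.5  0.2] w 0.0856
[0.935, 0.158, 0.001] [0.0002, -0.0002, 0.0331]
```

Call:
send_rows([
  [1, 0.25, 0.04, 0, 0, 0, 0.01],
  [1, 0.5, 0.08, 0, 0, 0, 0.02],
  [1, 0.75, 0.12, 0, 0, 0, 0.03],
  [1, 0.935, 0.158, 0, 0, 0, 0.033],
  [1, 0.935, 0.158, 0, 0, 0, 0.033],
  [1, 0.935, 0.158, 0, 0, 0, 0.033],
])

```text
clock: 25.33
tcp_pos: [0.4981, 0.1271, 0.1775]
orientation: [-2.192, -2.25, 0.001]
contact_force: [0.6, -0.5, -0.8]
grip_width: 0.0849
```

```bash
python3 -c "
from h import *
rows((.4925,.26,.178,.03))"
```

```text
t 25.33 p [0.4981 0.1271 0.1775] q [ 0.23  0.35 -0.72  1.94  0.28  0.96 -0.6 ] F [ 0.6 -0.5 -0.8] w 0.0849
[0.886, -0.014, -0.004] [-0.0001, 0.0, -0.0011]
```

Call:
send_rows([
  [1, 0.25, 0, 0, 0, 0, 0],
  [1, 0.5, -0.01, 0, 0, 0, 0],
  [1, 0.75, -0.014, 0, 0, 0, 0],
  [1, 0.886, -0.014, 0, 0, 0, 0],
  [1, 0.886, -0.014, 0, 0, 0, 0],
  [1, 0.886, -0.014, 0, 0, 0, 0],
])

```text
clock: 25.83
tcp_pos: [0.4932, 0.2583, 0.1772]
orientation: [2.194, 2.248, -0.002]
contact_force: [-0.0, -0.8, 0.5]
grip_width: 0.0855
```

```bash
python3 -c "
from h import *
rows((.4914,.3183,.178,.03),(.4914,.3183,.056,.03))"
```

```text
t 25.83 p [0.4932 0.2583 0.1772] q [-0.02  0.42 -0.73  1.85  0.33  1.   -0.86] F [-0.  -0.8  0.5] w 0.0855
[0.4, -0.002, -0.006] [-0.0002, 0.0004, -0.0019]
[0.401, -0.002, 0.808] [-0.0002, 0.0004, -0.0019]
```

Call:
send_rows([
  [1, 0.2, 0, 0, 0, 0, 0],
  [1, 0.4, 0, 0, 0, 0, 0],
  [1, 0.4, 0, 0, 0, 0, 0],
  [1, 0.4, 0, 0.1, 0, 0, 0],
  [1, 0.4, 0, 0.3, 0, 0, 0],
  [1, 0.4, 0, 0.5, 0, 0, 0],
  [1, 0.4, 0, 0.65, 0, 0, 0],
  [1, 0.4, 0, 0.75, 0, 0, 0],
  [1, 0.4, 0, 0.8, 0, 0, 0],
  [1, 0.4, 0, 0.82, 0, 0, 0],
  [1, 0.4, 0, 0.82, 0, 0, 0],
])

```text
clock: 26.75
tcp_pos: [0.4919, 0.318, 0.0545]
orientation: [2.196, 2.246, -0.001]
contact_force: [0.2, -0.2, 0.4]
grip_width: 0.0853
```

Call:
send_rows([
  [0, 0, 0, 0, 0, 0, 0],
  [0, 0, 0, 0, 0, 0, 0],
  [0, 0, 0, 0, 0, 0, 0],
  [0, 0, 0, 0, 0, 0, 0],
  [0, 0, 0, 0, 0, 0, 0],
  [0, 0, 0, 0, 0, 0, 0],
  [0, 0, 0, 0, 0, 0, 0],
  [0, 0, 0, 0, 0, 0, 0],
  [0, 0, 0, 0, 0, 0, 0],
], squeeze=40)

```text
clock: 27.5
tcp_pos: [0.4918, 0.3202, 0.0557]
orientation: [2.194, 2.248, 0.002]
contact_force: [0.6, -1.0, 6.3]
grip_width: 0.0398
```

```bash
python3 -c "
from h import *
rows((.4914,.3183,.16,.03),(.496,.175,.16,.05))"
```

```text
t 27.5 p [0.4918 0.3202 0.0557] q [-0.2   0.62 -0.64  1.87  0.5   0.82 -1.08] F [ 0.6 -1.   6.3] w 0.0398
[-0.012, -0.002, -0.696] [0.0005, -0.0002, -0.0017]
[-0.968, 0.005, -0.696] [0.0005, -0.0002, -0.0081]
```

Call:
send_rows([
  [0, 0, 0, -0.08, 0, 0, 0],
  [0, 0, 0, -0.2, 0, 0, 0],
  [0, 0, 0, -0.36, 0, 0, 0],
  [0, 0, 0, -0.52, 0, 0, 0],
  [0, 0, 0, -0.65, 0, 0, 0],
  [0, -0.06, 0, -0.7, 0, 0, 0],
  [0, -0.16, 0, -0.7, 0, 0, 0],
  [0, -0.32, 0, -0.7, 0, 0, -0.004],
  [0, -0.5, 0, -0.7, 0, 0, -0.008],
  [0, -0.7, 0, -0.7, 0, 0, -0.008],
  [0, -0.9, 0, -0.7, 0, 0, -0.008],
  [0, -0.97, 0.005, -0.7, 0, 0, -0.008],
  [0, -0.97, 0.005, -0.7, 0, 0, -0.008],
  [0, -0.97, 0.005, -0.7, 0, 0, -0.008],
])

```text
clock: 28.67
tcp_pos: [0.4952, 0.1735, 0.1595]
orientation: [-2.167, -2.274, 0.001]
contact_force: [0.0, 0.3, -1.8]
grip_width: 0.0395
```

```bash
python3 -c "
from h import *
rows((.498,.035,.16,.09))"
```

```text
t 28.67 p [0.4952 0.1735 0.1595] q [ 0.14  0.39 -0.73  1.93  0.32  0.94 -0.7 ] F [ 0.   0.3 -1.8] w 0.0395
[-0.923, -0.025, -0.003] [-0.0002, 0.0, -0.0134]
```

Call:
send_rows([
  [0, -0.15, 0, 0, 0, 0, -0.004],
  [0, -0.35, -0.01, 0, 0, 0, -0.008],
  [0, -0.55, -0.015, 0, 0, 0, -0.013],
  [0, -0.75, -0.02, 0, 0, 0, -0.013],
  [0, -0.9, -0.025, 0, 0, 0, -0.013],
  [0, -0.923, -0.025, 0, 0, 0, -0.013],
  [0, -0.923, -0.025, 0, 0, 0, -0.013],
  [0, -0.923, -0.025, 0, 0, 0, -0.013],
])

```text
clock: 29.33
tcp_pos: [0.4987, 0.0378, 0.1599]
orientation: [-2.116, -2.321, -0.002]
contact_force: [0.5, 0.3, -1.8]
grip_width: 0.04
```

```bash
python3 -c "
from h import *
rows((.4875,-.0894,.16,.13),(.4875,-.0894,.056,.13))"
```

```text
t 29.33 p [0.4987 0.0378 0.1599] q [ 0.4   0.35 -0.72  1.99  0.29  0.91 -0.37] F [ 0.5  0.3 -1.8] w 0.04
[-0.837, -0.152, -0.002] [0.0002, -0.0004, -0.012]
[-0.838, -0.153, 0.691] [0.0002, -0.0004, -0.012]
```

Call:
send_rows([
  [0, -0.2, -0.03, 0, 0, 0, -0.005],
  [0, -0.4, -0.07, 0, 0, 0, -0.01],
  [0, -0.6, -0.11, 0, 0, 0, -0.012],
  [0, -0.78, -0.14, 0, 0, 0, -0.012],
  [0, -0.838, -0.152, 0, 0, 0, -0.012],
  [0, -0.838, -0.152, 0, 0, 0, -0.012],
  [0, -0.838, -0.152, 0, 0, 0, -0.012],
  [0, -0.838, -0.152, 0.1, 0, 0, -0.012],
  [0, -0.838, -0.152, 0.25, 0, 0, -0.012],
  [0, -0.838, -0.152, 0.4, 0, 0, -0.012],
  [0, -0.838, -0.152, 0.52, 0, 0, -0.012],
  [0, -0.838, -0.152, 0.61, 0, 0, -0.012],
  [0, -0.838, -0.152, 0.66, 0, 0, -0.012],
  [0, -0.838, -0.152, 0.68, 0, 0, -0.012],
  [0, -0.838, -0.152, 0.69, 0, 0, -0.012],
  [0, -0.838, -0.152, 0.69, 0, 0, -0.012],
  [0, -0.838, -0.152, 0.69, 0, 0, -0.012],
])

```text
clock: 30.75
tcp_pos: [0.488, -0.091, 0.057]
orientation: [2.073, 2.359, 0.001]
contact_force: [-0.5, 0.1, -1.8]
grip_width: 0.0396
```

```bash
python3 -c "
from h import *
rows((.4875,-.0894,.056,.13))"
```

```text
t 30.75 p [ 0.488 -0.091  0.057] q [ 0.55  0.48 -0.6   2.08  0.42  0.7  -0.2 ] F [-0.5  0.1 -1.8] w 0.0396
[0.011, -0.002, 0.007] [0.0005, 0.0001, -0.0004]
```

Call:
send_rows([
  [0, 0.005, 0, 0.007, 0, 0, 0],
  [0, 0.005, 0, 0.014, 0, 0, 0],
  [0, 0.005, 0, 0.014, 0, 0, 0],
  [1, 0.005, 0, 0.014, 0, 0, 0],
  [1, 0.005, 0, 0.014, 0, 0, 0],
  [1, 0.005, 0, 0.014, 0, 0, 0],
  [1, 0.005, 0, 0.014, 0, 0, 0],
  [1, 0.005, 0, 0.014, 0, 0, 0],
  [1, 0.005, 0, 0.014, 0, 0, 0],
  [1, 0, 0, -0.1, 0, 0, 0],
  [1, 0, 0, -0.3, 0, 0, 0],
  [1, 0, 0, -0.5, 0, 0, 0],
  [1, 0, 0, -0.7, 0, 0, 0],
  [1, 0.2, 0, -0.85, 0, 0, 0],
  [1, 0.45, 0.03, -0.95, 0, 0, 0],
  [1, 0.7, 0.07, -1, 0, 0, 0],
  [1, 0.95, 0.1, -1, 0, 0, 0],
  [1, 1, 0.12, -1, 0, 0, 0],
  [1, 1, 0.12, -1, 0, 0, 0],
])

```text
clock: 32.33
tcp_pos: [0.4859, 0.0633, 0.2068]
orientation: [2.067, 2.366, 0.003]
contact_force: [0.3, -0.1, -0.7]
grip_width: 0.0854
```

Call:
send_rows([
  [1, 0.25, 0.04, 0, 0, 0, 0],
  [1, 0.5, 0.08, 0, 0, 0, 0],
  [1, 0.75, 0.12, 0, 0, 0, 0],
  [1, 1, 0.14, 0, 0, 0, 0],
  [1, 1, 0.14, 0, 0, 0, 0],
  [1, 1, 0.14, 0, 0, 0, 0],
])

```text
clock: 32.83
tcp_pos: [0.4871, 0.2123, 0.2058]
orientation: [-2.07, -2.362, 0.001]
contact_force: [-0.9, -1.3, -0.5]
grip_width: 0.0854
```

```bash
python3 -c "
from h import *
rows((.5,.2,.2,.03))
grab('top','t9');grab('scene','s9')
A=cv2.resize(cv2.imread('pics/t9.png')[200:275,330:490],(800,375),interpolation=cv2.INTER_CUBIC);cv2.imwrite('pics/t9c.png',A)
crop('s9',230,160,430,310,4,'s9c')"
```

```text
t 32.83 p [0.4871 0.2123 0.2058] q [ 0.14  0.36 -0.81  1.87  0.3   1.04 -0.67] F [-0.9 -1.3 -0.5] w 0.0854
[-0.092, 0.074, 0.039] [-0.0003, -0.0001, 0.0324]
```

View pics/t9c.png

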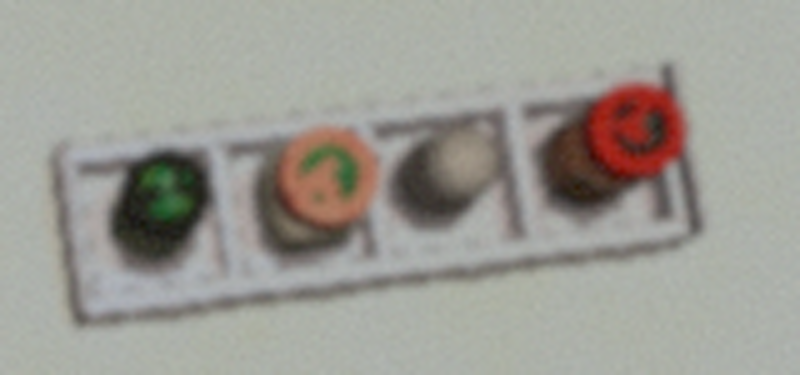

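View pics/s9c.png

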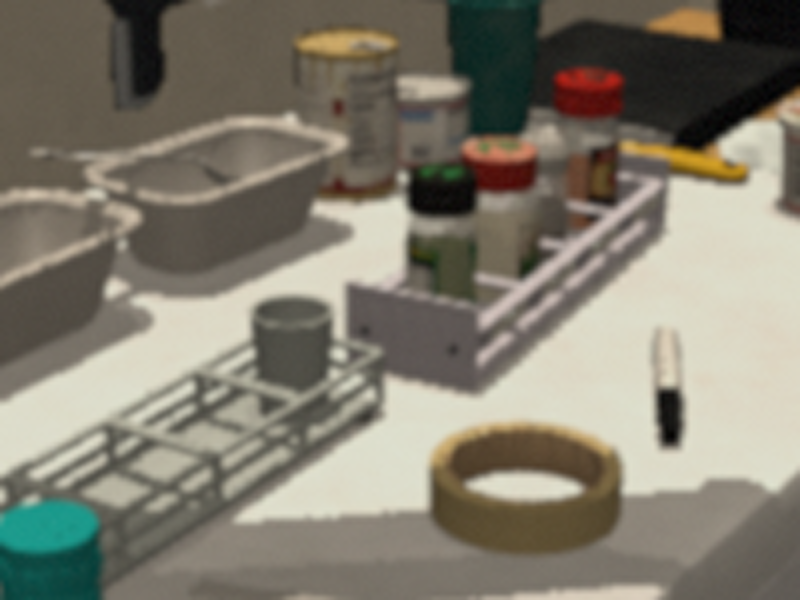

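All four show in the pockets, in order: black (165,187), square (329,177), mill (465,158), red (637,131). The cup is still in the filling rack. I'll check the cap positions at full-depth heights before handing in.

```bash
python3 -c "
from h import *
d=load('t9');s=load('s9')
for n,x,y,z,t in [('black',165,187,.113,(.4875,-.0894)),('square',329,177,.105,(.4968,-.1608)),('mill',465,158,.09,(.5062,-.2322)),('red',637,131,.113,(.5155,-.3036))]:
  print(n,ray(d,(x+.5)/5-.5+330,(y+.5)/5-.5+200,z)[:2].round(4),t, 'scene crop px of cap top:',((proj(s,[[*t,z]])[0]-[230,160]+.5)*4).round(0))
print(np.round(r.get_obs()['contact_force'],1))"
```

```text
black [ 0.4915 -0.0887] (0.4875, -0.0894) scene crop px of cap top: [442. 172.]
square [ 0.4972 -0.1634] (0.4968, -0.1608) scene crop px of cap top: [496. 151.]
mill [ 0.5084 -0.2284] (0.5062, -0.2322) scene crop px of cap top: [544. 142.]
red [ 0.5165 -0.3009] (0.5155, -0.3036) scene crop px of cap top: [590.  79.]
[ 0.6 -0.1  0.1]
```

```bash
python3 -c "
from h import *
print(r.hand_in())"
```

```text
the job is handed in; nothing more can be done
None
```

I moved all four from the filling rack into the station rack, in the same left-to-right order: black jar, square jar, mill, red jar. The job is handed in at about 33 s on the clock. The measuring cup is still in its pocket, and I didn't touch the turquoise and yellow look-alikes.

**Last checks:** in the top view the caps sit within about 4 mm of their pocket centres. In the scene view the three jar caps are at the heights for jars standing upright and fully down. The mill is mostly hidden there, so I confirmed only its position from above. The arm is clear, with contact force near zero.

**What disagreed:**
- **Fingertips:** the cameras showed the fingertips about 25 mm higher than the description says.
- **Mill width:** it gripped at 32 mm, then 35 mm after I regripped lower, not the stated 44 mm. It was held firmly and stayed upright.

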